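Clamp the round-bossed block in the drill vise

TASK

Clamp the aluminium block with the round boss in the drill vise: set it down (do not drop it) boss upward on the vise's bed, squarely between the open jaws and midway along them, then turn the crank clockwise, as seen from the crank's end, until the sliding jaw holds the block firmly against the fixed jaw, and let go. Leave the block with the square boss and everything else on the bench where it is.

Things in the scene. Friction and masses are not known exactly. Their poses are not given: they have to be found in the camera images.
- vise: Grey drill vise fixed to the bench. Origin: on the bench top amid the vise; x along the screw from the crank end (-x) to the fixed jaw, y along the jaws, z up. Plywood board x -105 to 75, 140 wide, 18 thick; foot 110 wide, top z = 30; bed 66 wide, top z = 55, x -105 to 55; front bracket x -105 to -85, 66 wide, top z = 86.
- bed (a point): Point on the top of the vise's bed (55 above the bench) straight above the vise's origin; same axes as the vise. The fixed jaw's face is at x = +30 of it, the sliding jaw's face at x = -24 when fully open.
- fixed_jaw: Fixed jaw of the vise, 28 thick (away from the crank), 74 along y, 34 tall from the bed, top 89 above the bench. Origin: the middle of its gripping face at bed height; axes as the vise.
- jaw: Sliding jaw of the vise, on the crank's side, 26 thick, 74 along y, its top 89 to 90 above the bench. Origin: the middle of its gripping face at bed height; axes as the vise; it moves along +x (up to 34 from fully open) as the crank turns clockwise.
- crank (a joint): Turn of the crank in rad: 0 = jaw fully open (54 gap), growing clockwise as seen from the crank's end (looking along the vise's +x). The jaw moves 16 mm per turn. The screw's friction is about 0.12 N m; it stays where it is left. The knob is on the vise's +y side of the screw at 0, straight up at pi/2, on the -y side at pi.
- crank_axis (a point): Point on the screw's axis in the plane of the knob's middle, 72 above the bench and 160 from the vise's origin towards -x. The knob's middle circles this point at 34 radius, in the plane across the vise's x.
- knob (a point): Middle of the crank's black knob: a sleeve of diameter 20, length 54, parallel to the screw, that spins freely on its pin, so that it can be held firmly while cranking. The crank's steel arm (8 thick) stands between it and the vise, its outer face 31 from the knob's middle.
- round_block: The block to clamp: bare aluminium, base 30 (x) x 60 (y) x 38 tall, with an upright ROUND boss on top, diameter 28, 30 tall (68 overall), dark hole in its top. About 0.24 kg. Origin: centre of its underside. Its two long sides (60 wide, facing x) go against the jaws; either of them may face the crank.
- square_block: Like the other block but with a SQUARE boss, 26 x 26, 30 tall. To be left alone. Origin: centre of its underside.
- glue_bottle: White glue bottle with a red cap, diameter 60, 170 tall; bystander. Origin: centre of its underside.
- screw_jar: Amber glass jar with a steel lid, diameter 70, 90 tall; bystander. Origin: centre of its underside.
- wrench: Steel wrench lying along its x; bystander. Origin: under its middle.
- tape_measure: Black tape measure with a grey disc on top, lying flat, 62 x 56 x 34 tall; bystander. Origin: centre of its underside.
- offcut: Pale wooden offcut lying flat, 130 (x) x 45 x 20; bystander. Origin: centre of its underside.
Mind the look-alikes: they are no part of the job. What is shaped like the round_block but green is not meant.

How it is judged:
By the outcome, as a careful person would: the job done as asked, in the order asked, and still so for the second after the job is handed in, with the robot touching nothing.
It also fails if it takes over 56 s, if anything falls off the work surface, if the arm or the gripper's body presses on something with over 40 N, if the wrist force passes 120 N, or if a joint passes its speed limit or range.

ROBOT

A 6-joint arm with a two-finger parallel gripper is mounted at the origin on the work surface. World frame = base frame: x ahead of the robot, y to its left, z up, the work surface at z = 0. Lengths are in mm, angles in rad, forces in N, time in s.
With the tool pointing down it reaches from about 350 to 875 mm from the base axis. Payload 4.2 kg.
Tool frame: the origin (TCP) lies on the mounting face of the last link; the fingertips stand 173 mm ahead of it and the grasp point (between the pads) lies grip_point_offset ahead of it (grip_point_offset is the distance from the TCP to the grasp point, in mm); z points along the fingers, y is the line along which they close (so a half turn about z gives the same grasp; the last joint's range is limited). The gripper opens to 85 mm and grips with 20 to 120 N. Pads are 22 mm wide; open, the fingers measure 114 mm over their backs; the gripper's body (76 mm by 85 mm) begins 54 mm behind the grasp point. The pads swing forward as they close: fully open they stand 13 mm farther back than shut.
Start: joints at [-0.98, 0.385, 0.008, 0, -1.194, -0.259], TCP at [203.606, -590.885, 404.712] pointing down, gripper open.
Joint ranges: [-3.14, 3.14], [-1.21, 2.06], [-1.07, 1.41], [-3.16, 2.05], [-2.99, -0.16], [-3.1, 3.1]. Speed limits (rad/s): [2.79, 2.79, 3.14, 3.14, 3.14, 3.14].

INTERFACE

Orientations are given as a unit quaternion [x, y, z, w].
In Python, from bench import read_state, get_image, job_done, recognise, place_of, grip_point_offset gives the robot as it stands. The module is installed in compiled form; this text tells all that it offers.
- The arm moves only by the tool carry_out, never from a script. Its arguments are lists of equal length, an entry for each row: "slide": the shift along the tool's x, y, z in m, a list of three; "roll": the turn about the tool's z in degrees; "claw": the finger opening in m, from 0 to 0.0854. A call has 1 to 8 rows; each row is the pose to reach, as a shift and turn from the pose commanded when the call began, along the tool's axes at that moment; what a row does not reach only later rows make up. A row lasts 1/8 s, in which the tool goes at most 62.5 mm and 10.7 degrees, less where a joint would pass 70% of its speed; a pose out of reach is approached as far as the arm can. A call with a gripper value outside its range is refused whole. The fingers move at their own pace and stop on an object; the grip force is fixed at half the most. Time passes only in rows, so rows that repeat a pose let the fingers close. It gives the time, the measured TCP pose, the force, the opening and the grip force at its end, in the units of the state.
- read_state(): the state, without advancing time (a new reading comes with each control period).
- get_image(name): name is "scene" or "side" or "wrist"; returns a dict with "img" (420x560x3 uint8, red, green, blue), "z_map" (420x560 float32, mm along the optical axis (not along the pixel's ray), 0 where there is no reading), "mtx" (3x3 intrinsics, pixels), "k1" (the pictures are not rectified: a ray, as slopes to the right and down, at radius r is drawn at 1 + k1 r^2 times it, then the intrinsics apply), "world_from_camera" (4x4, takes a point from camera to world coordinates); the wrist camera has in their place "T_tool_cam" (4x4, takes a point from camera to tool coordinates, whose origin is the TCP and whose axes are the flange's). Camera axes: x right, y up, looking along -z (the intrinsics and any distortion apply to the point x, -y, -z); pixel columns grow to the right and rows downward; lengths in mm; the calibration is good to about 2 mm. A picture is of the moment at which its call begins: read the wrist's pose just before it.
- job_done(): hands the job in; it is judged then, once.
Trained networks look in a picture, given as the dict that the camera call returned (one of the last four; its "shot" number tells which), for a name from the list of things; names that differ only in an ending like _2 or _b are one class to them, and where a whole thing is asked for, a point or a joint stands for the part that bears it (a point fixed in the world has none). Each returns a list of dicts, best first, with "conf" (0 to 1); they miss things now and then, are a little off and sometimes report something else, mostly with a low value. They report only what shows in the picture. A call takes as long as a camera call. They do not tell look-alikes from the thing itself.
- recognise(picture, thing): "at" ([column, row] in pixels, amid what is visible of it).
- place_of(picture, thing): "at" ([column, row] in pixels: a listed point, or the origin of a listed thing).
The state is a dict: "clock": time; "joints": joint angles; "joint_vel": joint speeds; "joint_efforts": joint torques, N m; "position": TCP position; "ee_rot": TCP orientation; "contact_force": force on the tool from outside, world axes, zero at the start; "wrist_torque": the same for the moment, N m; "gripper_width": finger opening in mm; "grasp_force": force on a finger pad.
Only numpy, scipy, OpenCV 4.12 (cv2) and the standard library are available. Lean on these libraries where they do the work, as an engineer would, in place of code of your own. Each camera call takes 0.05 s, during which the arm holds its last target. There are 200 camera calls.

## Working session

There is one attempt and no reset: what is moved stays moved. The work goes in short steps, Python scripts to look and compute and a tool call to move; the robot and the scene stay as the last step left them, time stands still between calls to the robot, and variables do not carry over. Pictures are saved under pics/ and viewed, at most 10 in all, crops included, and the job is handed in when it is done.

Besides the shell and the picture viewer there is one more tool, called after "Emit:" by a JSON object that holds its "fn" and its "kwargs". carry_out: Moves the arm, as the interface text tells. Its arguments: {"type":"object","properties":{"slide":{"type":"array"},"roll":{"type":"array"},"claw":{"type":"array"}},"required":["slide","roll","claw"]}

```bash
mkdir -p pics; cat > h.py <<'E'
import numpy as np, cv2
from bench import *
from scipy.spatial.transform import Rotation as R
def T_cam(d,s=None):
    if 'world_from_camera' in d: return np.array(d['world_from_camera'])
    T=np.eye(4);T[:3,:3]=R.from_quat(s['ee_rot']).as_matrix();T[:3,3]=s['position']
    return T@np.array(d['T_tool_cam'])
def rays(d,uv):
    K=np.array(d['mtx']);uv=np.atleast_2d(np.array(uv,float))
    return cv2.undistortPoints(uv.reshape(-1,1,2),K,np.array([d['k1'],0,0,0,0.])).reshape(-1,2)
def pts(d,uv,s=None,z=None):
    """world points by depth map, or on the plane of height z"""
    uv=np.atleast_2d(np.array(uv,float));n=rays(d,uv);T=T_cam(d,s)
    dirs=np.c_[n[:,0],-n[:,1],-np.ones(len(n))]
    if z is None:
        dep=d['z_map'][uv[:,1].astype(int),uv[:,0].astype(int)];p=dirs*dep[:,None]
        w=p@T[:3,:3].T+T[:3,3]; w[dep==0]=np.nan; return w
    v=dirs@T[:3,:3].T; t=(z-T[2,3])/v[:,2]
    return T[:3,3]+v*t[:,None]
def cloud(d,s=None):
    h,w=d['z_map'].shape;u,v=np.meshgrid(np.arange(w),np.arange(h))
    return pts(d,np.c_[u.ravel(),v.ravel()],s).reshape(h,w,3)
def proj(d,P,s=None):
    T=np.linalg.inv(T_cam(d,s));p=np.atleast_2d(P)@T[:3,:3].T+T[:3,3]
    p=p*[1,-1,-1];K=np.array(d['mtx'])
    n=p[:,:2]/p[:,2:];n=n*(1+d['k1']*(n**2).sum(1,keepdims=True))
    return n@K[:2,:2].T+K[:2,2]
def save(d,name): cv2.imwrite('pics/'+name,d['img'][...,::-1])
E
python3 - <<'E'
from h import *
s=read_state();print(s,grip_point_offset)
ims=[]
for n in ['scene','side']:
    d=get_image(n);ims.append(d['img'])
    print(n,np.round(T_cam(d),2).tolist())
    for t in ['round_block','square_block','vise','bed','fixed_jaw','jaw','crank_axis','knob']:
        r=place_of(d,t)[:2]
        print(t,[(np.round(a['at']),round(a['conf'],2),np.round(pts(d,a['at'])[0])) for a in r])
    save(d,n+'0.png')
E
```

```text
{'clock': 0.0, 'joints': array([-9.80364561e-01,  3.85547745e-01,  6.57687041e-03, -5.22166374e-04,
       -1.19398133e+00, -2.58603446e-01]), 'joint_vel': array([ 3.94589210e-04,  1.46366150e-03, -1.48734830e-04,  2.31031450e-05,
       -6.96243115e-04, -5.90992970e-04]), 'joint_efforts': array([ 9.03654072e-04, -3.92293417e+01,  1.88403386e+01,  4.18622419e+00,
       -4.58024864e-03,  2.32231071e-05]), 'position': array([ 203.5700826 , -590.68387069,  403.60388012]), 'ee_rot': array([-1.65058897e-01,  9.86283093e-01,  1.08220628e-03, -2.22859839e-04]), 'contact_force': array([ 1.16222403,  0.6426814 , -0.19653305]), 'wrist_torque': array([ 0.05951897, -0.0077722 , -0.01480704]), 'grasp_force': 0.0, 'gripper_width': 85.17092714846478} 154.70000000000002
scene [[-0.51, -0.65, 0.56, 1134.69], [0.86, -0.39, 0.33, 346.5], [0.01, 0.65, 0.76, 914.79], [0.0, 0.0, 0.0, 1.0]]
round_block [(array([226., 199.]), 0.87, array([ 514., -225.,    6.])), (array([250., 180.]), 0.77, array([ 427., -196.,   29.]))]
square_block [(array([200., 210.]), 0.77, array([ 607., -243.,   38.]))]
vise [(array([
[... 589 characters left out ...]
.0]]
round_block [(array([337., 197.]), 0.95, array([ 411., -186.,   27.])), (array([373., 192.]), 0.85, array([ 329., -301.,    0.]))]
square_block [(array([294., 177.]), 0.7, array([ 580., -256.,   15.])), (array([163., 334.]), 0.58, array([557., 454.,  43.]))]
vise [(array([226., 244.]), 0.93, array([597., 151.,  30.]))]
bed [(array([222., 229.]), 0.82, array([619., 129.,  52.]))]
fixed_jaw [(array([213., 225.]), 0.74, array([646., 131.,  59.])), (array([223., 226.]), 0.74, array([620., 122.,  57.]))]
jaw [(array([229., 223.]), 0.76, array([592., 138.,  89.]))]
crank_axis [(array([283., 223.]), 0.95, array([517., -31.,  -0.]))]
knob [(array([288., 216.]), 0.48, array([479.,  32.,  77.]))]
```

View pics/scene0.png

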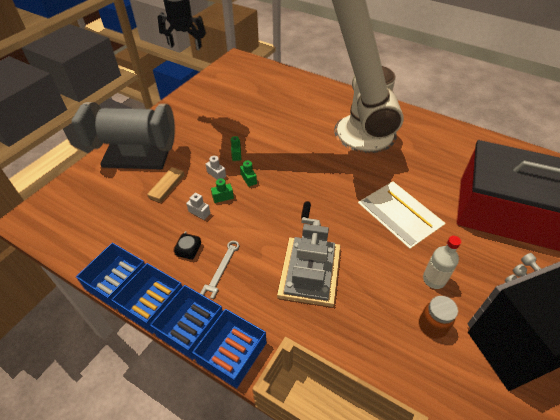

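View pics/side0.png

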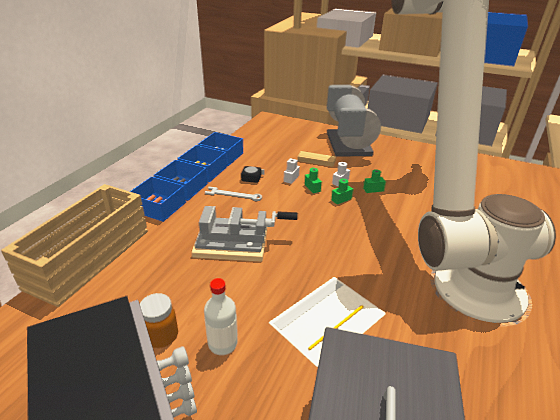

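The scene view shows silver blocks at (215,167) and (199,207), three green look-alikes, and the vise at (312,265) with its crank toward the robot. In the side view the silver blocks are at (341,173) and (291,170). The boss shapes need a close crop.

```bash
python3 - <<'E'
from h import *
a=get_image('scene');b=get_image('side')
ca=cv2.resize(a['img'][140:230,180:270],(400,400),interpolation=cv2.INTER_CUBIC)
cb=cv2.resize(b['img'][145:215,270:350],(400,400),interpolation=cv2.INTER_CUBIC)
cc=cv2.resize(a['img'][195:305,270:350],(400,550)[::1],interpolation=cv2.INTER_CUBIC)
m=np.zeros((550,800,3),np.uint8);m[:400,:400]=ca;m[:400,400:]=cb
cv2.imwrite('pics/c1.png',m[:400,:,::-1])
for d,nm in ((a,'scene'),(b,'side')):
    C=cloud(d);g=d['img'].astype(int)
    sat=g.max(2)-g.min(2)
    z=C[...,2];x=C[...,0];y=C[...,1]
    # silver boss tops
    for zl in ((58,75),):
        m=(z>zl[0])&(z<zl[1])&(sat<25)&(y<-80)&(x>300)&(x<700)&(y>-400)
        n,l,st,ce=cv2.connectedComponentsWithStats(m.astype(np.uint8))
        for i in range(1,n):
            if st[i,4]>15: print(nm,zl,st[i,4],ce[i].round(),np.median(C[l==i],0).round(1),np.ptp(C[l==i],axis=0).round())
    # vise: tops of jaws and board
    for lab,zl in (('jawtop',(82,95)),('bed',(50,60)),('board',(13,23))):
        m=(z>zl[0])&(z<zl[1])&(x>430)&(x<760)&(y>-20)&(y<240)
        n,l,st,ce=cv2.connectedComponentsWithStats(m.astype(np.uint8))
        for i in range(1,n):
            if st[i,4]>30:
                r=cv2.minAreaRect(C[l==i][:,:2].astype(np.float32)); print(nm,lab,st[i,4],ce[i].round(),np.round(r[0],1),np.round(r[1],1),round(r[2],1))
E
```

```text
scene (58, 75) 17 [214. 162.] [ 450.  -308.    63.1] [16. 18.  8.]
scene (58, 75) 27 [196. 201.] [ 603.2 -253.2   62.4] [24. 19. 10.]
scene jawtop 81 [306. 209.] [487.6  27. ] [65.8 15.8] 20.3
scene jawtop 205 [315. 227.] [521.5  77. ] [43.6 65. ] 21.1
scene jawtop 314 [312. 249.] [590.5 103.3] [35.6 73.7] 21.1
scene jawtop 379 [308. 273.] [661.3 130.4] [30.3 73.5] 21.0
scene bed 63 [306. 239.] [554.4  67.6] [22.3 24.6] 20.3
scene bed 67 [321. 241.] [541.6 105.8] [21.6 26.3] 17.9
scene bed 232 [310. 263.] [615.3 112.3] [26.1 68.2] 21.4
scene board 833 [309. 277.] [606.6 109.3] [182.1 140.1] 20.8
side (58, 75) 52 [292. 162.] [ 591.8 -258.4   66.2] [25. 31. 12.]
side (58, 75) 43 [342. 165.] [ 440.1 -311.6   67.1] [25. 28. 12.]
side jawtop 222 [206. 215.] [662.9 130.6] [28.  76.4] 20.9
side jawtop 208 [235. 216.] [594.6 105.7] [26.1 75.9] 21.2
side jawtop 135 [261. 219.] [526.5  79.9] [35.2 66. ] 25.7
side bed 541 [232. 229.] [597.8 108.3] [159.5  68.8] 20.4
side board 512 [228. 252.] [591.6 152.1] [179.4  54.4] 21.8
```

View pics/c1.png

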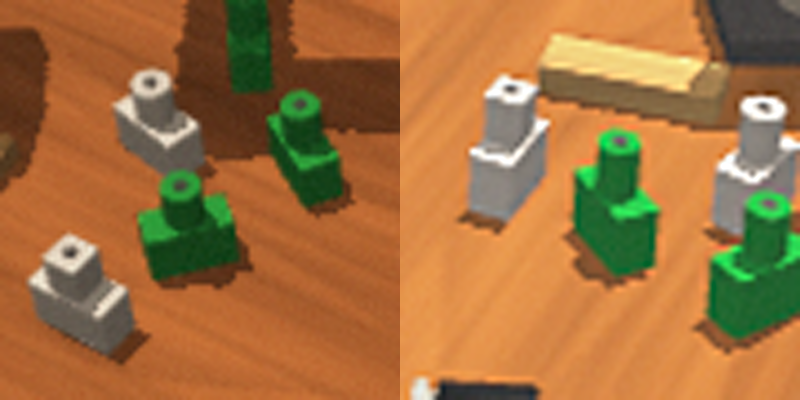

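The block with the round boss is the silver one near (445,-310). The vise origin is about (621,115) with a yaw of about 21°. The crank is already turned to about pi, with the knob on the -y side. Next I'll move above the block for a close look.

```bash
cat >> h.py <<'E'
def go(gp,yaw=None,s=None):
    """slide (m) and roll (deg) that bring the grasp point to gp, closing line at world angle yaw (deg, mod 180)"""
    s=s or read_state();M=R.from_quat(s['ee_rot']).as_matrix()
    d=np.array(gp,float)+[0,0,154.7]-s['position']; y=np.degrees(np.arctan2(M[1,1],M[0,1]))
    roll=0 if yaw is None else -(((yaw-y)+90)%180-90)
    print('slide',np.round(M.T@d/1000,4).tolist(),'roll',round(roll,2),'| yaw',round(y,2),'gp',np.round(s['position']+M[:,2]*154.7,1),'tilt',np.round(M[:2,2],4),'F',np.round(s['contact_force'],1),'w',round(s['gripper_width'],1),'t',s['clock'])
E
python3 - <<'E'
from h import *
go([440,-311,230],110.9)
d=get_image('wrist');print(np.round(d['T_tool_cam'],2))
E
```

```text
slide [-0.3147, 0.1876, 0.02] roll -1.89 | yaw 109.01 gp [ 203.6 -590.9  250.1] tilt [ 0.0001 -0.0001] F [0.1 0.4 0.4] w 85.3 t 1.0
[[-0.    0.95  0.32 82.43]
 [ 1.   -0.    0.   -0.62]
 [ 0.    0.32 -0.95 31.46]
 [ 0.    0.    0.    1.  ]]
```

Emit:
{"fn": "carry_out", "kwargs": {"slide": [[-0.05,0.03,0.003],[-0.1,0.06,0.006],[-0.15,0.09,0.01],[-0.2,0.12,0.013],[-0.25,0.15,0.016],[-0.3,0.18,0.02],[-0.315,0.188,0.02],[-0.315,0.188,0.02]], "roll": [0,0,0,0,-1,-2,-2,-2], "claw": [0.085,0.085,0.085,0.085,0.085,0.085,0.085,0.085]}}

```text
clock: 2.05
position: [440.9, -309.8, 384.8]
ee_rot: [-0.183, 0.983, -0.0, 0.0]
contact_force: [-0.4, -0.5, 0.8]
gripper_width: 84.8
grasp_force: 0.0
```

```bash
python3 - <<'E'
from h import *
s=read_state();d=get_image('wrist');save(d,'w1.png')
C=cloud(d,s);g=d['img'].astype(int);sat=g.max(2)-g.min(2);z=C[...,2]
for lab,zl in (('boss',(62,74)),('base',(33,43))):
    m=(z>zl[0])&(z<zl[1])&(sat<40)
    n,l,st,ce=cv2.connectedComponentsWithStats(m.astype(np.uint8))
    for i in range(1,n):
        if st[i,4]>80:
            r=cv2.minAreaRect(C[l==i][:,:2].astype(np.float32));print(lab,st[i,4],ce[i].round(),np.round(r[0],1),np.round(r[1],1),round(r[2],1),np.median(z[l==i]))
go([440,-311,120],110.9)
E
```

```text
boss 1287 [ 61. 110.] [ 440.  -491.4] [116.3   2.9] 28.6 68.42462551479787
boss 144 [322.  59.] [ 332.1 -319.3] [9.1 8.9] 23.6 68.0380040171971
boss 880 [269. 192.] [ 441.2 -319.8] [27.5 26.3] 21.1 67.23740299179403
boss 101 [398. 198.] [ 406.7 -220. ] [8.9 9.6] 25.6 68.002821884686
boss 81 [322. 293.] [ 510.5 -242.8] [9.2 9.2] 26.3 67.86928645928197
boss 669 [265. 354.] [ 593.8 -266.2] [26.1 26.6] 88.1 67.27134518454676
base 1320 [270. 181.] [ 441.2 -319.4] [60.2 30.5] 77.1 37.22463445917052
base 935 [265. 331.] [ 593.8 -266.3] [60.  30.8] 88.7 37.33761830216366
slide [0.0003, -0.0003, 0.1101] roll 0.14 | yaw 111.04 gp [ 440.2 -310.6  230.1] tilt [-0.0002 -0.0001] F [-0.  -1.2  0.5] w 85.1 t 2.1
```

View pics/w1.png

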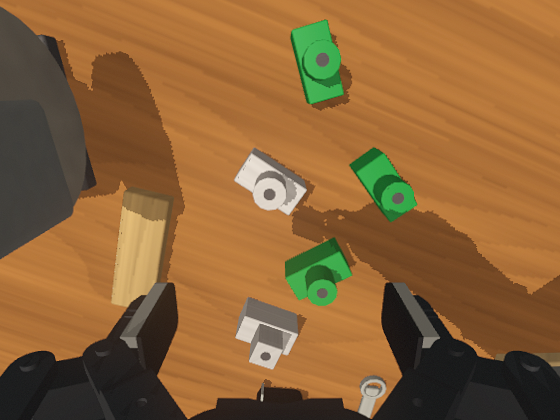

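The wrist view shows the round silver block at (270,185), the square one at (267,330), and green look-alikes around them. The round block is at (441.2,-319.5) with its long axis at 77°, and the heights match (37 and 67). I'll grip the boss across the block's long axis.

```bash
python3 - <<'E'
from h import *
go([441.2,-319.6,130],77.1);go([441.2,-319.6,59],77.1)
E
```

```text
slide [0.0023, -0.0088, 0.1001] roll 33.94 | yaw 111.04 gp [ 440.2 -310.6  230.1] tilt [-0.0002 -0.0001] F [-0.  -1.2  0.5] w 85.1 t 2.1
slide [0.0023, -0.0088, 0.1711] roll 33.94 | yaw 111.04 gp [ 440.2 -310.6  230.1] tilt [-0.0002 -0.0001] F [-0.  -1.2  0.5] w 85.1 t 2.1
```

Emit:
{"fn": "carry_out", "kwargs": {"slide": [[0.0023,-0.009,0.03],[0.0023,-0.009,0.06],[0.0023,-0.009,0.09],[0.0023,-0.009,0.12],[0.0023,-0.009,0.145],[0.0023,-0.009,0.16],[0.0023,-0.009,0.171],[0.0023,-0.009,0.171]], "roll": [10,20,30,34,34,34,34,34], "claw": [0.085,0.085,0.07,0.06,0.06,0.06,0.06,0.06]}}

```text
clock: 3.1
position: [441.1, -320.1, 213.4]
ee_rot: [0.113, 0.994, 0.0, -0.0]
contact_force: [0.2, -0.1, 0.2]
gripper_width: 60.0
grasp_force: 0.0
```

Emit:
{"fn": "carry_out", "kwargs": {"slide": [[0,0,0],[0,0,0],[0,0,0],[0,0,0],[0,0,0],[0,0,0]], "roll": [0,0,0,0,0,0], "claw": [0.03,0.02,0.015,0.015,0.015,0.015]}}

```text
clock: 3.85
position: [441.7, -319.8, 214.7]
ee_rot: [0.113, 0.994, -0.0, 0.001]
contact_force: [-0.2, 1.7, 5.3]
gripper_width: 26.2
grasp_force: 58.9
```

```bash
python3 - <<'E'
from h import *
s=read_state();print(s['grasp_force']);go([441.2,-319.6,59])
E
```

```text
58.930469155311584
slide [0.0005, 0.0001, 0.001] roll 0 | yaw 77.04 gp [ 441.9 -319.9   60. ] tilt [ 0.0016 -0.0008] F [-0.2  1.7  5.3] w 26.2 t 3.85
```

Emit:
{"fn": "carry_out", "kwargs": {"slide": [[0,0,-0.02],[0,0,-0.05],[0,0,-0.09],[0,0,-0.13],[0,0,-0.14],[0,0,-0.14]], "roll": [0,0,0,0,0,0], "claw": [0.015,0.015,0.015,0.015,0.015,0.015]}}

```text
clock: 4.6
position: [440.8, -319.5, 352.9]
ee_rot: [0.113, 0.994, 0.001, -0.0]
contact_force: [0.1, 0.2, -3.4]
gripper_width: 26.1
grasp_force: 59.6
```

```bash
python3 - <<'E'
from h import *
go([630,118.4,200],110.9)
E
```

```text
slide [-0.0856, 0.4693, -0.0014] roll -33.92 | yaw 76.98 gp [ 440.7 -319.3  198.2] tilt [-0.0006  0.0012] F [ 0.1  0.2 -3.4] w 26.1 t 4.6
```

Emit:
{"fn": "carry_out", "kwargs": {"slide": [[-0.006,0.035,0],[-0.017,0.095,0],[-0.028,0.155,0],[-0.039,0.215,0],[-0.05,0.275,0],[-0.061,0.335,0],[-0.072,0.395,0],[-0.08,0.44,0]], "roll": [-2,-7,-12,-17,-22,-27,-31,-34], "claw": [0.015,0.015,0.015,0.015,0.015,0.015,0.015,0.015]}}

```text
clock: 5.6
position: [618.3, 93.4, 350.3]
ee_rot: [-0.184, 0.983, -0.0, -0.003]
contact_force: [0.7, -0.2, -2.9]
gripper_width: 26.3
grasp_force: 59.7
```

```bash
python3 - <<'E'
from h import *
go([630,118.4,190],110.9)
E
```

```text
slide [-0.0199, 0.019, 0.0055] roll 0.27 | yaw 111.17 gp [617.5  93.2 195.6] tilt [-0.0052 -0.0013] F [ 0.7 -0.2 -2.9] w 26.3 t 5.6
```

Emit:
{"fn": "carry_out", "kwargs": {"slide": [[-0.01,0.01,0.002],[-0.018,0.018,0.004],[-0.02,0.019,0.005],[-0.02,0.019,0.005],[-0.02,0.019,0.005]], "roll": [0,0,0,0,0], "claw": [0.015,0.015,0.015,0.015,0.015]}}

```text
clock: 6.22
position: [629.8, 114.9, 349.0]
ee_rot: [-0.182, 0.983, 0.0, 0.0]
contact_force: [-0.0, -0.1, -2.6]
gripper_width: 26.2
grasp_force: 59.7
```

```bash
python3 - <<'E'
from h import *
s=read_state();d=get_image('wrist');save(d,'w2.png')
b=get_image('side')
def rep(nm,C,labs):
    z=C[...,2];x=C[...,0];y=C[...,1]
    for lab,zl in labs:
        m=(z>zl[0])&(z<zl[1])&(x>430)&(x<760)&(y>-20)&(y<240)
        n,l,st,ce=cv2.connectedComponentsWithStats(m.astype(np.uint8))
        for i in range(1,n):
            if st[i,4]>80:
                r=cv2.minAreaRect(C[l==i][:,:2].astype(np.float32));print(nm,lab,st[i,4],ce[i].round(),np.round(r[0],1),np.round(r[1],1),round(r[2],1),np.median(z[l==i]).round(1))
rep('w',cloud(d,s),(('jaws',(80,95)),('bed',(50,60)),('blk',(160,175)),('board',(14,22))))
rep('side',cloud(b),(('blk',(158,180)),))
go([630,118.4,115],110.9)
E
```

```text
w jaws 4524 [284.  49.] [524.1  76.6] [36.2 66.2] 20.9 85.0
w jaws 4706 [284. 163.] [593.2 103.3] [25.6 74.4] 20.9 88.6
w bed 2397 [255. 106.] [568.2  71.9] [45.  25.9] 21.2 54.4
w bed 2343 [313. 106.] [553.7 110.1] [44.8 25.3] 21.6 54.3
w bed 3280 [283. 202.] [627.2 116.2] [30.3 66.1] 20.6 54.3
w blk 3678 [280. 255.] [622.3 111.6] [18.8 60.4] 19.9 171.0
w board 3225 [206. 144.] [628.   47.3] [179.5  27.4] 15.1 17.3
w board 3263 [359. 147.] [582.4 167.3] [179.6  26.7] 26.1 17.2
side blk 163 [218. 191.] [628.3 115.3] [29.3 66. ] 16.5 170.8
slide [-0.0013, 0.0029, 0.0794] roll 0.06 | yaw 110.96 gp [629.9 115.2 194.4] tilt [0.0004 0.0002] F [ 0.4 -0.5 -3. ] w 26.5 t 6.325
```

View pics/w2.png

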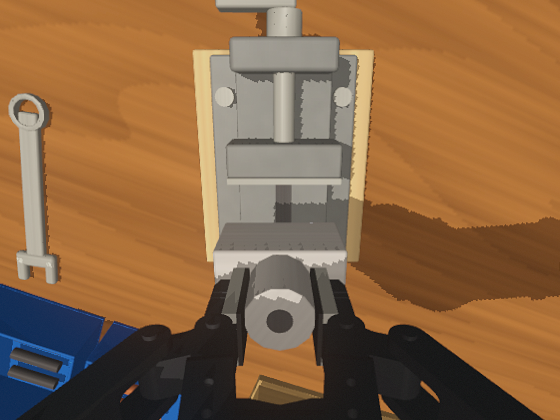

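The wrist view shows the held block, boss at (280,310), in front of the open gap. The sliding jaw is at (284,163) and the fixed jaw is hidden below the block. It needs about +2.5 mm in tool y and 2 mm forward, then the descent.

Emit:
{"fn": "carry_out", "kwargs": {"slide": [[-0.002,0.0025,0.0],[-0.002,0.0025,0.01],[-0.002,0.0025,0.025],[-0.002,0.0025,0.04],[-0.002,0.0025,0.055],[-0.002,0.0025,0.065],[-0.002,0.0025,0.07],[-0.002,0.0025,0.07]], "roll": [-0.7,-0.7,-0.7,-0.7,-0.7,-0.7,-0.7,-0.7], "claw": [0.015,0.015,0.015,0.015,0.015,0.015,0.015,0.015]}}

```text
clock: 7.32
position: [631.0, 119.0, 278.5]
ee_rot: [-0.188, 0.982, -0.0, -0.0]
contact_force: [0.2, 0.7, -2.9]
gripper_width: 26.3
grasp_force: 59.7
```

```bash
python3 - <<'E'
from h import *
go([632,118.4,115],110.9)
d=get_image('side');save(d,'s3.png')
cv2.imwrite('pics/s3c.png',cv2.resize(d['img'][140:270,170:310],(700,600),interpolation=cv2.INTER_CUBIC)[...,::-1])
E
```

```text
slide [-0.0007, -0.0009, 0.0088] roll 0.82 | yaw 111.72 gp [631.  118.9 123.8] tilt [-0.0003 -0.0003] F [ 0.2  0.7 -2.9] w 26.3 t 7.325
```

View pics/s3c.png

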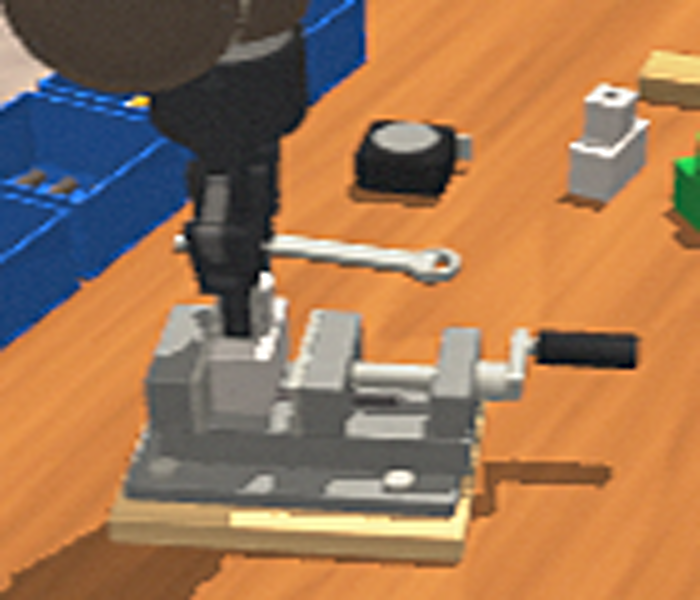

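The block hangs between the jaws, clear of both, about 8 mm above the bed. I'll lower it slowly.

Emit:
{"fn": "carry_out", "kwargs": {"slide": [[0,0,0.003],[0,0,0.006],[0,0,0.008],[0,0,0.008]], "roll": [0,0,0,0], "claw": [0.015,0.015,0.015,0.015]}}

```text
clock: 7.88
position: [630.9, 119.0, 270.5]
ee_rot: [-0.188, 0.982, -0.0, -0.0]
contact_force: [0.0, 0.0, -2.7]
gripper_width: 25.9
grasp_force: 59.7
```

Emit:
{"fn": "carry_out", "kwargs": {"slide": [[0,0,0.0007],[0,0,0.0015],[0,0,0.0015],[0,0,0.0015]], "roll": [0,0,0,0], "claw": [0.015,0.015,0.015,0.015]}}

```text
clock: 8.38
position: [631.0, 119.0, 269.8]
ee_rot: [-0.188, 0.982, -0.0, 0.0]
contact_force: [-1.2, 0.7, 1.3]
gripper_width: 26.6
grasp_force: 60.1
```

The block is on the bed, so I'll release it and back up.

Emit:
{"fn": "carry_out", "kwargs": {"slide": [[0,0,0.0005],[0,0,0.0005],[0,0,0.0005],[0,0,0.0005],[0,0,-0.02],[0,0,-0.06],[0,0,-0.1],[0,0,-0.12]], "roll": [0,0,0,0,0,0,0,0], "claw": [0.03,0.04,0.05,0.06,0.06,0.06,0.06,0.06]}}

```text
clock: 9.38
position: [631.2, 119.0, 392.2]
ee_rot: [-0.188, 0.982, 0.0, 0.002]
contact_force: [0.8, 0.6, -0.8]
gripper_width: 60.0
grasp_force: 0.0
```

```bash
python3 - <<'E'
from h import *
ex=np.array([np.cos(np.radians(20.9)),np.sin(np.radians(20.9))]);ey=np.array([-ex[1],ex[0]]);o=np.array([620.8,114.8])
def loc(p): p=np.array(p)[:2]-o;return np.round([p@ex,p@ey],1)
for nm in ('scene','side'):
    d=get_image(nm);C=cloud(d);z=C[...,2];g=d['img'].astype(int)
    P=C[...,:2]-o;X=P@ex;Y=P@ey
    for lab,m in (('boss',(z>115)&(z<128)&(abs(X)<45)&(abs(Y)<40)),('shoulder',(z>91)&(z<96)&(abs(X)<45)&(abs(Y)<40)),('jaws',(z>84)&(z<91)&(abs(X)<80)&(abs(Y)<45)),
      ('knob',(g.max(2)<70)&(X>-195)&(X<-120)&(abs(Y)<60)&(z>25)&(z<125))):
        n,l,st,ce=cv2.connectedComponentsWithStats(m.astype(np.uint8))
        for i in range(1,n):
            if st[i,4]>25:
                q=C[l==i];r=cv2.minAreaRect(q[:,:2].astype(np.float32));print(nm,lab,st[i,4],'loc',loc(r[0]),np.round(r[1],1),round(r[2],1),'z',np.percentile(q[:,2],[5,50,95]).round(1))
# knob approach
a=np.r_[o-165*ex,0]
go([*(o-165*ex-34*ey),180],110.9)
E
```

```text
scene boss 113 loc [11.3  0.1] [27.1 26. ] 30.5 z [117.3 124.  126.7]
scene shoulder 139 loc [-28.5  -0.1] [26.8 72.5] 20.7 z [91.2 92.1 94.4]
scene shoulder 147 loc [10.7  0.9] [31.4 59.9] 22.8 z [91.9 93.9 95.8]
scene jaws 46 loc [-27.8  23.9] [25.2 22.2] 27.9 z [85.6 89.4 90.8]
scene jaws 269 loc [40.5  0.2] [36.  73.6] 20.4 z [85.3 89.4 90.8]
scene knob 54 loc [-147.7  -30.1] [16.9 32.1] 87.9 z [77.8 82.9 86.9]
side boss 81 loc [12.2  2.1] [25.  27.8] 28.4 z [116.4 122.7 124.6]
side shoulder 84 loc [11.7  1.8] [30.1 63.2] 20.3 z [91.2 93.  95.1]
side jaws 193 loc [45.   1.2] [28.2 77.1] 21.7 z [86.5 88.9 90.6]
side jaws 185 loc [-27.6   0.9] [26.6 77.5] 20.5 z [86.7 89.1 90.6]
side jaws 30 loc [10.5 30.1] [28.3  4.8] 24.0 z [84.5 87.  90.4]
side knob 130 loc [-159.1  -29. ] [49.6 14.1] 19.9 z [68.5 77.9 82.5]
slide [0.1772, -0.0316, 0.0566] roll 0.83 | yaw 111.73 gp [632.3 119.3 237.7] tilt [0.0061 0.002 ] F [-0.3 -0.6 -0.1] w 60.1 t 9.475
```

The block stands at (11, 1) in vise axes: upright, square and centred. Next I'll go above the knob.

Emit:
{"fn": "carry_out", "kwargs": {"slide": [[0.04,-0.007,0.0],[0.09,-0.016,0.01],[0.135,-0.025,0.02],[0.165,-0.03,0.03],[0.177,-0.032,0.04],[0.177,-0.032,0.04],[0.177,-0.032,0.04]], "roll": [0.8,0.8,0.8,0.8,0.8,0.8,0.8], "claw": [0.06,0.06,0.06,0.06,0.06,0.06,0.06]}}

```text
clock: 10.35
position: [478.9, 24.0, 349.1]
ee_rot: [-0.182, 0.983, -0.0, 0.0]
contact_force: [0.4, -0.1, 0.6]
gripper_width: 59.9
grasp_force: 0.0
```

```bash
python3 - <<'E'
from h import *
ex=np.array([np.cos(np.radians(20.9)),np.sin(np.radians(20.9))]);ey=np.array([-ex[1],ex[0]]);o=np.array([620.8,114.8])
s=read_state();d=get_image('wrist');save(d,'w4.png')
C=cloud(d,s);z=C[...,2];g=d['img'].astype(int);P=C[...,:2]-o;X=P@ex;Y=P@ey
for lab,m in (('knob',(X>-200)&(X<-135)&(abs(Y)<60)&(z>30)&(z<125)),('arm',(X>-135)&(X<-122)&(abs(Y)<60)&(z>40)&(z<110)),('bracket',(z>82)&(z<90)&(X>-110)&(X<-80)&(abs(Y)<50))):
    print(lab,m.sum(),'x',np.percentile(X[m],[1,50,99]).round(1),'y',np.percentile(Y[m],[1,50,99]).round(1),'z',np.percentile(z[m],[1,50,99]).round(1))
go([*(o-165*ex-34*ey),80],110.9)
E
```

```text
knob 2093 x [-188.  -164.4 -135.9] y [-44.7 -35.3 -25.3] z [68.3 80.3 82.7]
arm 1062 x [-134.4 -129.  -122.2] y [-41.9 -17.1   5.3] z [65.9 78.6 81. ]
bracket 1587 x [-106.6  -97.6  -87.1] y [-33.1  -8.7  15.6] z [82.2 85.1 86.6]
slide [0.0003, 0.0002, 0.1145] roll 0.03 | yaw 110.93 gp [479.1  24.1 194.5] tilt [ 0.0005 -0.    ] F [-0.2  0.5  0. ] w 60.1 t 10.4
```

View pics/w4.png

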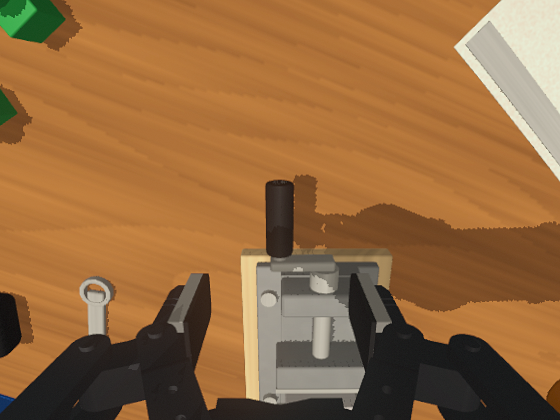

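The wrist view shows the black knob from (280,182) to (280,255), and the steel arm to the screw at (322,280). The knob's middle is at vise y=-35, z=73, so the crank is at about pi. I'll descend and grip it.

Emit:
{"fn": "carry_out", "kwargs": {"slide": [[0.002,-0.001,0.03],[0.002,-0.001,0.06],[0.002,-0.001,0.09],[0.002,-0.001,0.11],[0.002,-0.001,0.1185],[0.002,-0.001,0.1185],[0.002,-0.001,0.1185]], "roll": [0,0,0,0,0,0,0], "claw": [0.06,0.06,0.06,0.06,0.06,0.05,0.04]}}

```text
clock: 11.28
position: [477.4, 22.3, 231.5]
ee_rot: [-0.182, 0.983, 0.0, 0.001]
contact_force: [0.7, 0.0, 0.4]
gripper_width: 39.9
grasp_force: 0.0
```

Emit:
{"fn": "carry_out", "kwargs": {"slide": [[0,0,0],[0,0,0],[0,0,0],[0,0,0],[0,0,0]], "roll": [0,0,0,0,0], "claw": [0.025,0.015,0.01,0.01,0.01]}}

```text
clock: 11.9
position: [477.0, 22.6, 231.2]
ee_rot: [-0.182, 0.983, 0.0, 0.001]
contact_force: [-1.0, 5.4, 4.4]
gripper_width: 18.1
grasp_force: 58.5
```

```bash
python3 - <<'E'
from h import *
ex=np.array([np.cos(np.radians(20.9)),np.sin(np.radians(20.9))]);ey=np.array([-ex[1],ex[0]]);o=np.array([620.8,114.8])
s=read_state();print(s['grasp_force'],s['wrist_torque']);go([*(o-167*ex-35*ey),76],110.9)
for k in range(0,13):
    t=np.pi+np.radians(k*30); print(k,np.round([34*np.cos(t)+34,-34*np.sin(t)],1))
E
```

```text
58.50184679031372 [ 1.49421335  0.55167119 -0.02930016]
slide [-0.0003, -0.0001, 0.0005] roll 0.01 | yaw 110.91 gp [477.2  22.7  76.5] tilt [0.0013 0.0009] F [-1.   5.4  4.4] w 18.1 t 11.9
0 [ 0. -0.]
1 [ 4.6 17. ]
2 [17.  29.4]
3 [34. 34.]
4 [51.  29.4]
5 [63.4 17. ]
6 [68.  0.]
7 [ 63.4 -17. ]
8 [ 51.  -29.4]
9 [ 34. -34.]
10 [ 17.  -29.4]
11 [  4.6 -17. ]
12 [ 0. -0.]
```

Emit:
{"fn": "carry_out", "kwargs": {"slide": [[0,0.0005,0.0059],[0,0.0026,0.013],[0,0.0065,0.02],[0,0.0121,0.026],[0,0.0188,0.0304],[0,0.0264,0.0331],[0,0.034,0.034],[0,0.034,0.034]], "roll": [0,0,0,0,0,0,0,0], "claw": [0.01,0.01,0.01,0.01,0.01,0.01,0.01,0.01]}}

```text
clock: 12.9
position: [465.0, 54.0, 196.8]
ee_rot: [-0.182, 0.983, -0.0, 0.0]
contact_force: [0.2, 0.4, 3.3]
gripper_width: 18.2
grasp_force: 58.7
```

```bash
cat >> h.py <<'E'
ex=np.array([np.cos(np.radians(20.9)),np.sin(np.radians(20.9))]);ey=np.array([-ex[1],ex[0]]);o=np.array([620.8,114.8])
def crank():
    s=read_state();M=R.from_quat(s['ee_rot']).as_matrix();p=s['position']+M[:,2]*154.7
    q=p[:2]-o;y=q@ey+1;z=p[2]-76;f=s['contact_force'];a=np.degrees(np.arctan2(z,y))%360
    t=np.array([-np.sin(np.radians(a)),np.cos(np.radians(a))]);F=np.array([f[:2]@ey,f[2]])
    print('gp rel x',(q@ex).round(1),'y',y.round(1),'z',z.round(1),'r',np.hypot(y,z).round(1),'angle',a.round(1),'F x,y,z',(f[:2]@ex).round(1),F.round(1),'tangential',(F@t).round(1),'radial',(F@[np.cos(np.radians(a)),np.sin(np.radians(a))]).round(1),'tilt',M[:2,2].round(4),'t',s['clock'],'grip',s['gripper_width'].round(1),s['grasp_force'].round(1))
E
python3 -c "
from h import *
crank()"
```

```text
Traceback (most recent call last):
  File "h.py", line 40, in crank
    print('gp rel x',(q@ex).round(1),'y',y.round(1),'z',z.round(1),'r',np.hypot(y,z).round(1),'angle',a.round(1),'F x,y,z',(f[:2]@ex).round(1),F.round(1),'tangential',(F@t).round(1),'radial',(F@[np.cos(np.radians(a)),np.sin(np.radians(a))]).round(1),'tilt',M[:2,2].round(4),'t',s['clock'],'grip',s['gripper_width'].round(1),s['grasp_force'].round(1))
                                                                                                                                                                                                                                                                                                        ^^^^^^^^^^^^^^^^^^^^^^^^
AttributeError: 'float' object has no attribute 'round'
```

Emit:
{"fn": "carry_out", "kwargs": {"slide": [[0,0.0088,-0.0012],[0,0.017,-0.0046],[0,0.024,-0.01],[0,0.0294,-0.017],[0,0.0328,-0.0252],[0,0.034,-0.034],[0,0.0328,-0.0428],[0,0.0294,-0.051]], "roll": [0,0,0,0,0,0,0,0], "claw": [0.01,0.01,0.01,0.01,0.01,0.01,0.01,0.01]}}

```text
clock: 13.9
position: [454.2, 81.7, 248.5]
ee_rot: [-0.182, 0.983, 0.001, 0.0]
contact_force: [3.3, 2.9, -3.9]
gripper_width: 18.1
grasp_force: 58.9
```

```bash
sed -i "s/s\['gripper_width'\].round(1),s\['grasp_force'\].round(1))/round(s['gripper_width'],1),round(s['grasp_force'],1))/" h.py
python3 -c "
from h import *
crank()"
```

```text
gp rel x -167.3 y 29.6 z 17.8 r 34.5 angle 31.0 F x,y,z 4.1 [ 1.5 -3.9] tangential -4.1 radial -0.7 tilt [0.0008 0.0012] t 13.9 grip 18.1 58.9
```

Emit:
{"fn": "carry_out", "kwargs": {"slide": [[0,-0.0054,-0.007],[0,-0.0124,-0.0124],[0,-0.0206,-0.0158],[0,-0.0294,-0.017],[0,-0.0382,-0.0158],[0,-0.0464,-0.0124],[0,-0.0534,-0.007],[0,-0.0534,-0.007]], "roll": [0,0,0,0,0,0,0,0], "claw": [0.01,0.01,0.01,0.01,0.01,0.01,0.01,0.01]}}

```text
clock: 14.9
position: [473.6, 31.3, 254.5]
ee_rot: [-0.181, 0.983, 0.0, 0.0]
contact_force: [4.4, 4.1, -6.3]
gripper_width: 17.9
grasp_force: 58.9
```

```bash
python3 -c "
from h import *
crank()
d=get_image('side');C=cloud(d);z=C[...,2];P=C[...,:2]-o;X=P@ex;Y=P@ey
for l,m in (('blk',(z>91.5)&(z<97)&(abs(X-12)<30)&(abs(Y)<40)),('jaw',(z>86)&(z<91)&(X<5)&(X>-50)&(abs(Y)<40)),('fix',(z>86)&(z<91)&(X>20)&(X<65)&(abs(Y)<40))):
  r=cv2.minAreaRect(C[m][:,:2].astype(np.float32));c=np.array(r[0])-o;print(l,(c@ex).round(1),(c@ey).round(1),np.round(r[1],1),round(r[2],1),np.percentile(X[m],[2,98]).round(1))
"
```

```text
gp rel x -167.2 y -24.4 z 23.8 r 34.1 angle 135.8 F x,y,z 5.6 [ 2.3 -6.3] tangential 2.9 radial -6.0 tilt [0.0007 0.001 ] t 14.9 grip 17.9 58.9
blk 7.4 0.6 [51.7 62.7] 29.9 [-9.1 30.3]
jaw -11.2 1.4 [31.3 74.5] 20.3 [-26.4   0.3]
fix 39.7 1.0 [38.1 74. ] 21.0 [23.9 58.4]
```

Emit:
{"fn": "carry_out", "kwargs": {"slide": [[0,-0.0039,0.0045],[0,-0.0068,0.0096],[0,-0.0088,0.0152],[0,-0.0088,0.0152]], "roll": [0,0,0,0], "claw": [0.01,0.01,0.01,0.01]}}

```text
clock: 15.45
position: [476.6, 23.5, 239.6]
ee_rot: [-0.181, 0.983, 0.001, 0.0]
contact_force: [1.8, 8.0, -3.7]
gripper_width: 18.2
grasp_force: 59.2
```

```bash
python3 -c "
from h import *
crank()"
```

```text
gp rel x -167.1 y -32.7 z 8.9 r 33.9 angle 164.7 F x,y,z 4.5 [ 6.9 -3.7] tangential 1.8 radial -7.6 tilt [0.0006 0.0012] t 15.45 grip 18.2 59.2
```

Emit:
{"fn": "carry_out", "kwargs": {"slide": [[0,-0.0007,0.003],[0,-0.0011,0.0058],[0,-0.0012,0.0088],[0,-0.0012,0.0088]], "roll": [0,0,0,0], "claw": [0.01,0.01,0.01,0.01]}}

```text
clock: 15.95
position: [477.0, 22.5, 231.4]
ee_rot: [-0.181, 0.983, 0.001, 0.001]
contact_force: [-0.5, 8.1, -0.1]
gripper_width: 18.1
grasp_force: 59.6
```

```bash
python3 -c "
from h import *
crank()"
```

```text
gp rel x -167.1 y -33.8 z 0.7 r 33.8 angle 178.9 F x,y,z 2.5 [ 7.8 -0.1] tangential -0.1 radial -7.8 tilt [0.0009 0.0012] t 15.95 grip 18.1 59.6
```

Emit:
{"fn": "carry_out", "kwargs": {"slide": [[0,0.0001,0.003],[0,0.0005,0.0059],[0,0.0005,0.0059]], "roll": [0,0,0], "claw": [0.01,0.01,0.01]}}

```text
clock: 16.32
position: [477.0, 22.8, 226.5]
ee_rot: [-0.182, 0.983, 0.0, 0.001]
contact_force: [-2.1, 7.3, 9.0]
gripper_width: 18.2
grasp_force: 60.4
```

```bash
python3 -c "
from h import *
crank()"
```

```text
gp rel x -167.0 y -33.6 z -4.2 r 33.9 angle 187.2 F x,y,z 0.7 [7.6 9. ] tangential -8.0 radial -8.6 tilt [0.0013 0.0006] t 16.325 grip 18.2 60.4
```

Emit:
{"fn": "carry_out", "kwargs": {"slide": [[0,0.0003,0.0015],[0,0.0007,0.0029],[0,0.0011,0.0043],[0,0.0011,0.0043]], "roll": [0,0,0,0], "claw": [0.01,0.01,0.01,0.01]}}

```text
clock: 16.82
position: [476.7, 23.4, 223.4]
ee_rot: [-0.182, 0.983, -0.0, 0.001]
contact_force: [-4.6, 4.0, 16.9]
gripper_width: 17.9
grasp_force: 61.3
```

```bash
python3 -c "
from h import *
crank()"
```

```text
gp rel x -166.9 y -33.1 z -7.3 r 33.9 angle 192.5 F x,y,z -2.9 [ 5.3 16.9] tangential -15.3 radial -8.9 tilt [ 0.0019 -0.0001] t 16.825 grip 17.9 61.3
```

Emit:
{"fn": "carry_out", "kwargs": {"slide": [[0,0.0005,0.0015],[0,0.001,0.003],[0,0.0014,0.0042],[0,0.0014,0.0042]], "roll": [0,0,0,0], "claw": [0.01,0.01,0.01,0.01]}}

```text
clock: 17.32
position: [476.4, 24.3, 220.1]
ee_rot: [-0.182, 0.983, -0.001, 0.001]
contact_force: [-4.3, 0.2, 23.2]
gripper_width: 18.2
grasp_force: 62.0
```

```bash
python3 -c "
from h import *
crank()"
```

```text
gp rel x -166.8 y -32.3 z -10.5 r 34.0 angle 198.1 F x,y,z -3.9 [ 1.7 23.2] tangential -21.6 radial -8.8 tilt [ 0.0026 -0.0008] t 17.325 grip 18.2 62.0
```

Emit:
{"fn": "carry_out", "kwargs": {"slide": [[0,0.0007,0.0018],[0,0.0015,0.0036],[0,0.0024,0.0055],[0,0.0024,0.0055]], "roll": [0,0,0,0], "claw": [0.01,0.01,0.01,0.01]}}

```text
clock: 17.82
position: [475.9, 26.0, 215.8]
ee_rot: [-0.182, 0.983, -0.001, 0.001]
contact_force: [-5.5, -4.1, 31.9]
gripper_width: 17.8
grasp_force: 63.0
```

```bash
python3 -c "
from h import *
crank()"
```

```text
gp rel x -166.7 y -30.7 z -14.9 r 34.1 angle 206.0 F x,y,z -6.6 [-1.9 31.9] tangential -29.5 radial -12.2 tilt [ 0.0032 -0.0018] t 17.825 grip 17.8 63.0
```

The jaw is tight, with about 30 N at the knob (1 N m). I'll ease the load off and check that the crank stays put.

Emit:
{"fn": "carry_out", "kwargs": {"slide": [[0,-0.0007,-0.0014],[0,-0.0014,-0.0027],[0,-0.0014,-0.0027]], "roll": [0,0,0], "claw": [0.01,0.01,0.01]}}

```text
clock: 18.2
position: [476.1, 25.1, 217.7]
ee_rot: [-0.182, 0.983, -0.001, 0.001]
contact_force: [-6.0, -0.0, 26.6]
gripper_width: 17.8
grasp_force: 62.5
```

```bash
python3 -c "
from h import *
crank()"
```

```text
gp rel x -166.8 y -31.5 z -13.0 r 34.0 angle 202.4 F x,y,z -5.6 [ 2.1 26.6] tangential -23.8 radial -12.1 tilt [ 0.0029 -0.0009] t 18.2 grip 17.8 62.5
```

Emit:
{"fn": "carry_out", "kwargs": {"slide": [[0,-0.0006,-0.0016],[0,-0.0011,-0.0032],[0,-0.0015,-0.0047],[0,-0.0015,-0.0047]], "roll": [0,0,0,0], "claw": [0.01,0.01,0.01,0.01]}}

```text
clock: 18.7
position: [476.5, 24.0, 221.4]
ee_rot: [-0.182, 0.983, -0.0, 0.001]
contact_force: [-3.1, 2.0, 19.0]
gripper_width: 18.1
grasp_force: 61.7
```

```bash
python3 -c "
from h import *
crank()
s=read_state();d=get_image('wrist');save(d,'w5.png')
C=cloud(d,s);z=C[...,2];P=C[...,:2]-o;X=P@ex;Y=P@ey
m=(X>-192)&(X<-182)&(abs(Y+32)<14)&(z>30)&(z<100)
print(m.sum(),np.percentile(Y[m],[2,50,98]).round(1),np.percentile(z[m],[2,50,98]).round(1))
"
```

```text
gp rel x -166.9 y -32.5 z -9.3 r 33.9 angle 196.0 F x,y,z -2.2 [ 3. 19.] tangential -17.4 radial -8.1 tilt [ 0.0023 -0.0004] t 18.7 grip 18.1 61.7
1478 [-42.8 -34.  -25. ] [55.7 68.1 72.8]
```

View pics/w5.png

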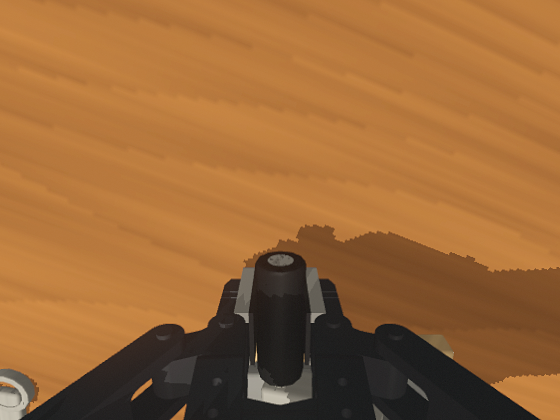

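The knob's middle (z rel -9.2) matches the grasp point, so there is no slip. The clamped screw springs back a little as I ease off, so I'll keep easing gently before letting go.

Emit:
{"fn": "carry_out", "kwargs": {"slide": [[0,-0.0004,-0.0014],[0,-0.0007,-0.0027],[0,-0.0009,-0.004],[0,-0.001,-0.005],[0,-0.001,-0.005]], "roll": [0,0,0,0,0], "claw": [0.01,0.01,0.01,0.01,0.01]}}

```text
clock: 19.38
position: [476.7, 23.2, 225.2]
ee_rot: [-0.182, 0.983, -0.0, 0.001]
contact_force: [-1.4, 2.7, 9.1]
gripper_width: 17.9
grasp_force: 60.7
```

```bash
python3 -c "
from h import *
crank()
print(read_state()['joint_vel'].round(4))"
```

```text
gp rel x -167.0 y -33.2 z -5.5 r 33.7 angle 189.4 F x,y,z -0.3 [3.  9.1] tangential -8.5 radial -4.5 tilt [ 0.0016 -0.    ] t 19.375 grip 17.9 60.7
[ 0.0005  0.0015  0.0017  0.0024 -0.0021  0.0003]
```

Emit:
{"fn": "carry_out", "kwargs": {"slide": [[0,-0.0001,-0.0007],[0,-0.0002,-0.0014],[0,-0.0002,-0.002],[0,-0.0002,-0.002]], "roll": [0,0,0,0], "claw": [0.01,0.01,0.01,0.01]}}

```text
clock: 19.88
position: [476.8, 23.0, 226.7]
ee_rot: [-0.182, 0.983, -0.0, 0.001]
contact_force: [0.1, 3.3, 6.0]
gripper_width: 17.8
grasp_force: 60.3
```

```bash
python3 -c "
from h import *
crank()"
```

```text
gp rel x -167.1 y -33.4 z -4.0 r 33.6 angle 186.9 F x,y,z 1.3 [3. 6.] tangential -5.6 radial -3.7 tilt [0.0014 0.0001] t 19.875 grip 17.8 60.3
```

Emit:
{"fn": "carry_out", "kwargs": {"slide": [[0,0,-0.0007],[0,0,-0.0007],[0,0,-0.0007],[0,0,-0.0007],[0,0,-0.0007],[0,0,-0.0007]], "roll": [0,0,0,0,0,0], "claw": [0.012,0.02,0.03,0.045,0.06,0.06]}}

```text
clock: 20.62
position: [476.3, 23.2, 225.8]
ee_rot: [-0.181, 0.983, -0.0, -0.0]
contact_force: [-1.2, 0.7, -0.1]
gripper_width: 60.4
grasp_force: 0.0
```

```bash
cat > look.py <<'E'
from h import *
crank()
s=read_state();d=get_image('wrist')
C=cloud(d,s);z=C[...,2];P=C[...,:2]-o;X=P@ex;Y=P@ey
m=(X>-192)&(X<-160)&(abs(Y+32)<16)&(z>30)&(z<100)
print('knob',m.sum(),np.percentile(Y[m],[2,50,98]).round(1),np.percentile(z[m],[2,50,98]).round(1))
for nm in ('side','scene'):
    d=get_image(nm);C=cloud(d);z=C[...,2];P=C[...,:2]-o;X=P@ex;Y=P@ey
    for l,m in (('boss',(z>115)&(z<128)&(abs(X-12)<25)&(abs(Y)<30)),('blk+jaws',(z>86)&(z<97)&(X>-50)&(X<65)&(abs(Y)<42)),('jawL',(z>86)&(z<91)&(X>-45)&(X<-5)&(abs(Y)<42))):
        if m.sum()<10: continue
        r=cv2.minAreaRect(C[m][:,:2].astype(np.float32));c=np.array(r[0])-o;print(nm,l,(c@ex).round(1),(c@ey).round(1),np.round(r[1],1),round(r[2],1),'X',np.percentile(X[m],[2,98]).round(1),'z',np.median(z[m]).round(1))
E
python3 look.py
```

```text
gp rel x -167.8 y -33.0 z -4.9 r 33.3 angle 188.5 F x,y,z -0.9 [ 1.  -0.1] tangential 0.3 radial -1.0 tilt [-0.0007 -0.0003] t 20.625 grip 60.4 0.0
knob 3995 [-44.2 -35.2 -26. ] [64.2 77.3 79.8]
side boss 16.1 2.2 [26.2 26. ] 69.2 X [ 3.2 27.9] z 122.6
side blk+jaws 16.8 0.5 [84.6 75. ] 22.0 X [-24.1  57.3] z 89.6
side jawL -15.0 0.4 [19.7 74.3] 20.6 X [-24.6  -5.5] z 89.3
scene boss 15.3 0.7 [28.4 25.5] 62.6 X [ 2.4 28.4] z 124.5
scene blk+jaws 16.2 0.1 [85.6 73.5] 21.1 X [-24.7  57.1] z 91.3
scene jawL -16.3 0.0 [20.7 73.4] 20.9 X [-26.3  -6. ] z 90.3
```

The block is seated at x≈15.5, flush with the fixed jaw. The crank stayed at about 185°, where its friction holds the clamp. I'll retreat straight up.

Emit:
{"fn": "carry_out", "kwargs": {"slide": [[0,0,-0.015],[0,0,-0.04],[0,0,-0.08],[0,0,-0.12],[0.02,0,-0.15],[0.02,0,-0.15],[0.02,0,-0.15]], "roll": [0,0,0,0,0,0,0], "claw": [0.06,0.06,0.06,0.06,0.06,0.06,0.06]}}

```text
clock: 21.65
position: [457.4, 16.1, 375.4]
ee_rot: [-0.181, 0.983, 0.0, -0.0]
contact_force: [-0.1, 0.1, -0.6]
gripper_width: 60.1
grasp_force: 0.0
```

```bash
python3 look.py; python3 - <<'E'
from h import *
d=get_image('side');cv2.imwrite('pics/f.png',cv2.resize(d['img'][140:270,170:310],(700,600),interpolation=cv2.INTER_CUBIC)[...,::-1])
E
```

```text
gp rel x -187.9 y -32.8 z 144.7 r 148.4 angle 102.8 F x,y,z -0.1 [ 0.1 -0.6] tangential 0.0 radial -0.6 tilt [-0.0007  0.0001] t 21.65 grip 60.1 0.0
knob 938 [-44.4 -34.9 -26. ] [65.4 77.3 80. ]
side boss 15.6 1.6 [25.9 25.1] 49.0 X [ 2.8 27.7] z 122.6
side blk+jaws 17.1 0.4 [84.3 76.5] 21.4 X [-23.9  57.3] z 89.6
side jawL -14.8 0.7 [19.8 75.4] 20.5 X [-24.4  -5.7] z 89.4
scene boss 15.3 0.7 [27.3 25.9] 30.2 X [ 2.1 28.1] z 124.1
scene blk+jaws 16.2 -0.0 [86.2 73.7] 21.1 X [-25.1  57.4] z 91.3
scene jawL -16.0 -0.1 [21.7 73.7] 20.9 X [-26.2  -5.2] z 90.0
```

View pics/f.png

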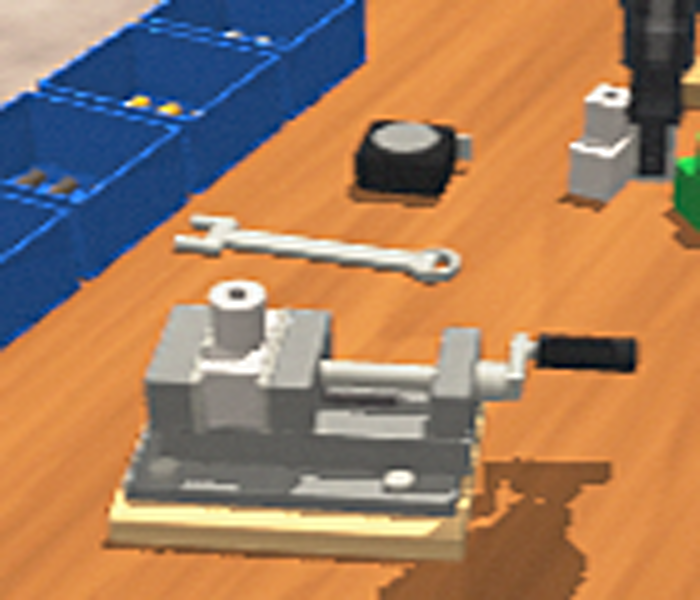

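The picture shows the block upright on the bed, boss at (237,300), clamped between both jaws. The crank is at rest, the arm is clear, and the square block and wrench are untouched. I'm handing the job in.

```bash
python3 -c "
from bench import job_done
print(job_done())"
```

```text
the job is handed in; nothing more can be done
None
```

The round-boss block is clamped boss-up in the vise, flush with the fixed jaw and midway along the jaws; I handed the job in at about 22 s with the arm clear. The screw sprang back about 20° from its tightest as I let go, so only its own friction (roughly 50 N at the jaw by my estimate) holds the block. The judge's result was not reported.

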